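Probe the empty socket and fit the post that levels the lens stand

ROBOT

A 7-joint arm with a two-finger parallel gripper is mounted at the origin on the work surface. World frame = base frame: x ahead of the robot, y to its left, z up, the work surface at z = 0. Lengths are in m, angles in rad, forces in N, time in s.
With the tool pointing down it reaches from about 0.425 to 0.925 m from the base axis. Payload 6.8 kg.
Tool frame: the origin (TCP) lies at the very end of the fingers, on their centre line; the grasp point (between the pads) lies 19 mm behind it; z points along the fingers, y is the line along which they close (so a half turn about z gives the same grasp; the last joint's range is limited). The gripper opens to 85 mm and grips with 20 to 120 N. Pads are 22 mm wide; open, the fingers measure 114 mm over their backs; the gripper's body (76 mm by 85 mm) begins 54 mm behind the grasp point. The pads swing forward as they close: fully open they stand 13 mm farther back than shut.
Start: joints at [-1.458, 0.477, 0.022, 1.555, -0.011, 1.109, -0.083], TCP at [0.148, 0.659, 0.231] pointing down, gripper open.
Joint ranges: [-2.96, 2.96], [-0.34, 2.1], [-1.41, 1.46], [0.24, 2.44], [-1.37, 4.51], [0.17, 1.92], [-2.96, 2.96]. Speed limits (rad/s): [2.39, 2.39, 3.14, 3.14, 3.14, 3.14, 3.14].

INTERFACE

Orientations are given as a unit quaternion [w, x, y, z].
In Python, from station import bot gives the robot as it stands.
- The arm moves only by the tool jog_arm, never from a script. Its argument "motion" is a list of rows, each a list of 7 numbers: the turn, a rotation vector about the tool's x, y, z in rad, then the shift along the tool's x, y, z in mm, then the finger opening in mm, from 0 to 85.4. A call has 1 to 10 rows; each row is the pose to reach, as a shift and turn from the pose commanded when the call began, along the tool's axes at that moment; what a row does not reach only later rows make up. A row lasts 1/8 s, in which the tool goes at most 62.5 mm and 10.7 degrees, less where a joint would pass 70% of its speed; a pose out of reach is approached as far as the arm can. A call with a gripper value outside its range is refused whole. The fingers move at their own pace and stop on an object; "grip_force" is the grip in N (left out, the last holds). Time passes only in rows, so rows that repeat a pose let the fingers close. It gives the time, the measured TCP pose, the force, the opening and the grip force at its end, in the units of the state.
- bot.get_obs(): the state, without advancing time (a new reading comes with each control period).
- bot.read_camera(name): name is "scene" or "top"; returns a dict with "pixels" (480x640x3 uint8, red, green, blue), "camera_matrix" (3x3 intrinsics, pixels), "T" (4x4, takes a point from camera to world coordinates). Camera axes: x right, y down, z forward; pixel columns grow to the right and rows downward; lengths in m; the calibration is good to about 2 mm. A picture is of the moment at which its call begins. There is no depth.
- bot.hand_in(): hands the job in; it is judged then, once.
Trained networks look in a picture, given as the dict that the camera call returned (one of the last four; its "shot" number tells which), for a name from the list of things; names that differ only in an ending like _2 or _b are one class to them, and where a whole thing is asked for, a point or a joint stands for the part that bears it (a point fixed in the world has none). Each returns a list of dicts, best first, with "score" (0 to 1); they miss things now and then, are a little off and sometimes report something else, mostly with a low value. They report only what shows in the picture. A call takes as long as a camera call.
- bot.spot_in(thing, picture): "xy" ([column, row] in pixels, amid what is visible of it).
- bot.tip_of(thing, picture): "xy" ([column, row] in pixels: a listed point, or the origin of a listed thing).
The state is a dict: "t": time; "q": joint angles; "joint_vel": joint speeds; "joint_torque": joint torques, N m; "eef_pos": TCP position; "tool_rot": TCP orientation; "contact_force": force on the tool from outside, world axes, zero at the start; "torque": the same for the moment, N m; "gripper_width": opening from 0.0 (shut) to 1.0 (fully open); "grasp_force": force on a finger pad.
Only numpy, scipy, OpenCV 4.12 (cv2) and the standard library are available. Lean on these libraries where they do the work, as an engineer would, in place of code of your own. Each camera call takes 0.05 s, during which the arm holds its last target. There are 200 camera calls.

TASK

The three-post lens stand on the fingerprint kit lacks one post, and nobody knows how deep its empty socket is. Take the depth rod from its holder, press it gently and steadily against the bottom of the socket to feel how deep it is, and stand the rod back in its holder. Then choose the one spare post that will bring its top level with the two fixed posts, put only that one into the socket, lower it gently until it is fully home, and let go; never push the rod or a post against the stand with more than 20 N, and leave the other posts in their rack and everything else where it is.

Things in the scene. Friction and masses are not known exactly. Their poses are not given: they have to be found in the camera images.
- stand: Lens stand, fixed to the kit: aluminium block 120 (its x) by 130 (its y) by 46 mm high, origin at the centre of its underside, z up; the kit's ridged top under it is 60 mm above the work surface. Two fixed steel posts rise 34 mm above the block's top (80 mm above the origin) at x +35, y +45 and -45 mm; they have 20 mm heads, 14 mm tall. The empty socket is at x -35, y 0.
- socket_mouth (a point): Centre of the mouth of the stand's empty socket, in the plane of the block's top. The socket is a vertical blind bore 13 mm across with a 2 mm chamfer and a hard flat bottom. Its depth below the mouth is 20, 28 or 36 mm and changes from case to case; it cannot be seen. (The bottom is the top of one of three steel stops sealed inside the block; the rules call them stop_a, stop_b and stop_c.)
- rack: Black plastic rack fixed to the kit, 190 (its x) by 50 (its y) by 25 mm high, origin at the centre of its underside. Three blind square holes, 13.5 mm wide and 15 mm deep, at x -60, 0 and +60 mm, hold the spare posts upright in any order.
- post_short: The shortest spare post, loose steel, 54 mm long in all: shank 12 mm across with a chamfered foot, and at the top a head 20 mm across and 14 mm tall. Origin at the centre of its foot, z along it to the head; about 80 g. It is level with the fixed posts when it rests on the bottom of a socket 20 mm deep. In the rack its foot is 10 mm above the rack's underside.
- post_mid: The middle spare post, loose steel, 62 mm long in all: shank 12 mm across with a chamfered foot, and at the top a head 20 mm across and 14 mm tall. Origin at the centre of its foot, z along it to the head; about 80 g. It is level with the fixed posts when it rests on the bottom of a socket 28 mm deep. In the rack its foot is 10 mm above the rack's underside.
- post_long: The longest spare post, loose steel, 70 mm long in all: shank 12 mm across with a chamfered foot, and at the top a head 20 mm across and 14 mm tall. Origin at the centre of its foot, z along it to the head; about 80 g. It is level with the fixed posts when it rests on the bottom of a socket 36 mm deep. In the rack its foot is 10 mm above the rack's underside.
- post_short_top (a point): Centre of the top of the head of post_short.
- post_mid_top (a point): Centre of the top of the head of post_mid.
- post_long_top (a point): Centre of the top of the head of post_long.
- holder: Holder of the depth rod, fixed to the kit: black plastic block 56 by 56 by 40 mm high, origin at the centre of its underside, with one blind hole in its centre, 10 mm across with a 3 mm chamfer, 30 mm deep.
- rod: Depth rod, loose, standing in its holder: steel rod 8 mm across and 74 mm long below a ribbed aluminium handle 16 mm across and 45 mm tall, 119 mm long in all, about 60 g. Origin at the centre of its foot, z along it to the handle; in the holder its foot is 10 mm above the holder's underside.
- magnifier: Bystander: walnut-handled magnifier lying on the kit, about 190 mm long, 20 mm thick; leave it.
- dropper: Bystander: cobalt glass dropper bottle, 34 mm across, 80 mm tall; leave it.
- mirror: Bystander: telescoping inspection mirror lying on the kit, about 240 mm long, 14 mm thick; leave it.
- lens_cap: Bystander: black lens cap, 48 mm across, 9 mm thick; leave it.
- powder_jar: Bystander: closed grey powder jar, 56 mm across, 55 mm tall; leave it.
- scale_bar: Bystander: white photo scale bar, 150 by 25 by 4 mm, fixed flat on the kit.
- bin_rim (a point): Middle of the front rim of the grey tilting bin (200 by 90 by 120 mm, rim up to about 180 mm above the work surface) at the kit's +y end; leave it.

How it is judged:
By the outcome, as a careful person would: the job done as asked, in the order asked, and still so for the second after the job is handed in, with the robot touching nothing.
It also fails if it takes over 72 s, if anything falls off the work surface, if the arm or the gripper's body presses on something with over 40 N, if the wrist force passes 120 N, or if a joint passes its speed limit or range.

## Working session

There is one attempt and no reset: what is moved stays moved. The work goes in short steps, Python scripts to look and compute and a tool call to move; the robot and the scene stay as the last step left them, time stands still between calls to the robot, and variables do not carry over. Pictures are saved under pics/ and viewed, at most 10 in all, crops included, and the job is handed in when it is done.

Besides the shell and the picture viewer there is one more tool, called after ">>>" as a command line: name --pt "numbers of a row" for each row, then --argument value for the rest. jog_arm: Moves the arm, as the interface text tells. Its arguments: {"type":"object","properties":{"motion":{"type":"array"},"grip_force":{"type":"number"}},"required":["motion"]}

```bash
mkdir -p pics
cat > h.py <<'E'
import numpy as np, cv2
from station import bot
def ray(p,xy):
    K=p["camera_matrix"];T=np.array(p["T"])
    d=T[:3,:3]@np.linalg.inv(K)@np.array([xy[0],xy[1],1.]);return T[:3,3],d/np.linalg.norm(d)
def tri(rs):
    A=np.zeros((3,3));b=np.zeros(3)
    for o,d in rs:
        P=np.eye(3)-np.outer(d,d);A+=P;b+=P@o
    x=np.linalg.solve(A,b);return x,[np.linalg.norm((np.eye(3)-np.outer(d,d))@(x-o))*1e3 for o,d in rs]
def atz(r,z):
    o,d=r;return o+d*(z-o[2])/d[2]
def save(p,n): cv2.imwrite("pics/"+n,cv2.cvtColor(p["pixels"],cv2.COLOR_RGB2BGR))
E
python3 - <<'E'
from h import *
np.set_printoptions(precision=4,suppress=True)
a=bot.read_camera("scene");b=bot.read_camera("top");save(a,"s0.png");save(b,"t0.png")
for p in(a,b):print(p["camera_matrix"],p["T"])
for f,n in[("tip_of",x)for x in"socket_mouth post_short_top post_mid_top post_long_top rod holder stand rack bin_rim".split()]+[("spot_in",x) for x in "rod holder post_short post_mid post_long".split()]:
    A=getattr(bot,f)(n,a);B=getattr(bot,f)(n,b)
    print(f,n,[(np.round(q["xy"],1).tolist(),round(q["score"],2))for q in A[:3]],[(np.round(q["xy"],1).tolist(),round(q["score"],2))for q in B[:3]])
    if A and B: print("   ",*tri([ray(a,A[0]["xy"]),ray(b,B[0]["xy"])]))
print(bot.get_obs())
E
```

```text
[[497.0418   0.     321.6616]
 [  0.     497.0418 235.6012]
 [  0.       0.       1.    ]] [[ 0.7902  0.4176 -0.4485  1.0207]
 [ 0.6127 -0.5211  0.5942 -0.4969]
 [ 0.0144 -0.7444 -0.6676  0.797 ]
 [ 0.      0.      0.      1.    ]]
[[445.4493   0.     313.2755]
 [  0.     445.4493 256.1979]
 [  0.       0.       1.    ]] [[-0.0166 -0.9798  0.1995  0.4107]
 [-0.9999  0.0169 -0.0004  0.0848]
 [-0.003  -0.1995 -0.9799  1.0494]
 [ 0.      0.      0.      1.    ]]
tip_of socket_mouth [([268.0, 254.2], 0.7)] [([352.4, 292.7], 0.8), ([486.9, 302.1], 0.37)]
    [0.5183 0.0011 0.1181] [np.float64(3.548034748317288), np.float64(3.548034748317211)]
tip_of post_short_top [([163.8, 362.6], 0.71)] []
tip_of post_mid_top [([110.0, 329.7], 0.8)] [([506.2, 331.8], 0.57)]
    [ 0.436  -0.305   0.1249] [np.float64(2.657584002294054), np.float64(2.657584002293941)]
tip_of post_long_top [([130.1, 343.9], 0.55)] [([498.9, 298.1], 0.62), ([482.5, 274.7], 0.32)]
    [ 0.4997 -0.2995  0.1347] [np.float64(4.983055429816377), np.float64(4.983055429816399)]
tip_of rod [([345.6, 213.4], 0.74)] [([124.7, 310.9], 
[... 1470 characters left out ...]
.25)] []
spot_in post_long [([134.8, 350.1], 0.54)] [([494.5, 302.2], 0.46)]
    [ 0.495  -0.2971  0.111 ] [np.float64(2.4472936973861006), np.float64(2.4472936973859922)]
{'t': 1.5, 'q': array([-1.4581,  0.477 ,  0.0224,  1.5554, -0.0115,  1.1093, -0.0831]), 'joint_vel': array([-0.0007,  0.0015,  0.0002, -0.0017,  0.0006,  0.0007,  0.0007]), 'joint_torque': array([  0.0002, -59.6302,   1.6065, -28.1549,   0.0125,   0.0013,
        -0.    ]), 'eef_pos': array([0.1478, 0.6586, 0.2313]), 'tool_rot': array([-0.    ,  0.1102,  0.9939, -0.    ]), 'contact_force': array([-1.0139,  0.3661,  0.2129]), 'torque': array([0.0153, 0.0434, 0.0301]), 'grasp_force': 0.0, 'gripper_width': 0.9984974049353875}
```

View pics/s0.png

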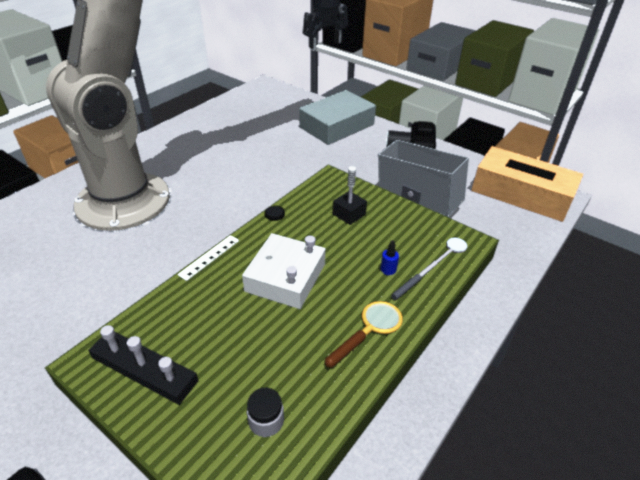

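View pics/t0.png

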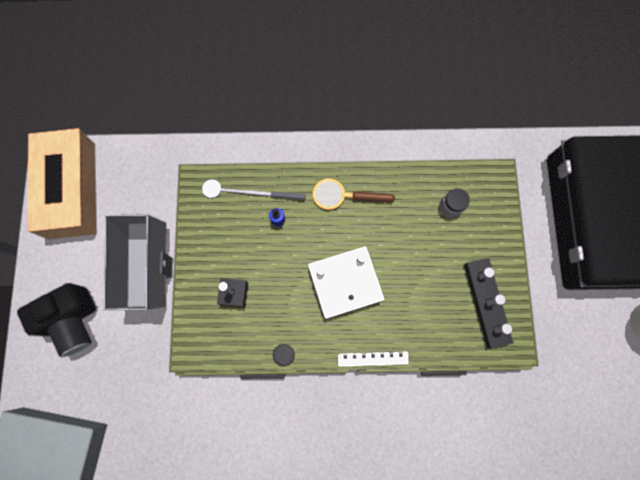

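```bash
cat > crops.py <<'E'
import cv2,numpy as np,sys
def crop(f,c,h=32,s=8):
    im=cv2.imread(f);x,y=c
    o=cv2.resize(im[y-h//2:y+h//2,x-h//2:x+h//2],None,fx=s,fy=s,interpolation=cv2.INTER_NEAREST)
    for k in range(0,h,8):
        cv2.putText(o,str(x-h//2+k),(k*s,8),0,.3,(0,255,255));cv2.putText(o,str(y-h//2+k),(0,k*s+18),0,.3,(0,255,255))
        cv2.line(o,(k*s,0),(k*s,4),(0,0,255));cv2.line(o,(0,k*s),(4,k*s),(0,0,255))
    return o
E
python3 - <<'E'
from crops import *
s,t="pics/s0.png","pics/t0.png"
r1=[crop(s,c) for c in[(270,258),(352,178),(0+135,348)]]
r2=[crop(t,c) for c in[(350,296),(228,290),(498,300)]]
# bigger for posts
r1[2]=cv2.resize(crop(s,(138,352),80,3),(256,256));r2[2]=cv2.resize(crop(t,(496,302),80,3),(256,256))
cv2.imwrite("pics/c1.png",np.vstack([np.hstack(r1),np.hstack(r2)]))
E
```

```text
(no output)
```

View pics/c1.png

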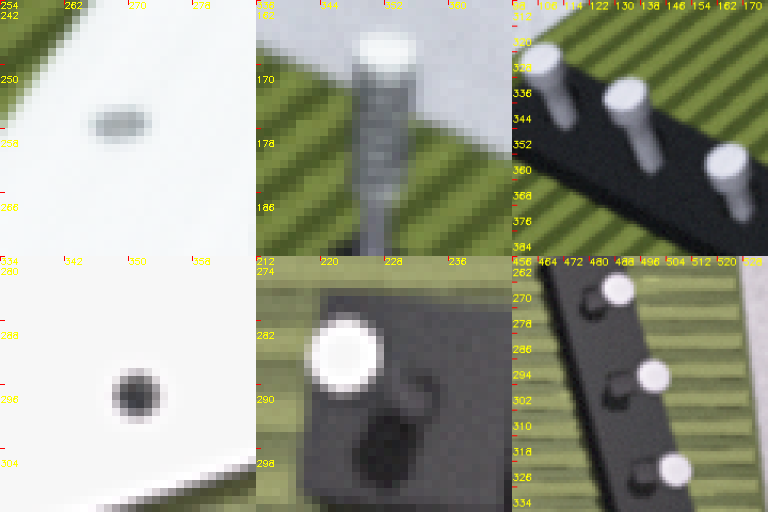

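Run:
```python
from h import *
np.set_printoptions(precision=4,suppress=True)
a=bot.read_camera("scene");b=bot.read_camera("top")
g=cv2.cvtColor(b["pixels"],cv2.COLOR_RGB2GRAY)
def cen(c,h=8,th=215,inv=False):
    x,y=c;w=g[y-h:y+h+1,x-h:x+h+1].astype(float)
    m=(w>th)
    if inv: m=w<150
    yy,xx=np.mgrid[y-h:y+h+1,x-h:x+h+1];return [xx[m].mean(),yy[m].mean()],m.sum()
P={"sock":((268.75,257),(350,297)),"rod":((351.5,167.7),(222,286)),"p1":((107.2,328.7),(507,328)),"p2":((133.4,341.2),(500,299)),"p3":((164.7,361.5),(489,272))}
for n,(s,t) in P.items():
    c,k=cen(t,inv=n=="sock");x,e=tri([ray(a,s),ray(b,c)]);print(n,np.round(c,2),k,x,np.round(e,1))
# holder, stand edges in the top picture
for nm,roi,th in(("stand",(300,240,390,325),225),):
    x0,y0,x1,y1=roi;m=(g[y0:y1,x0:x1]>th).astype(np.uint8)
    cs=max(cv2.findContours(m,0,2)[0],key=cv2.contourArea);r=cv2.minAreaRect(cs);c=np.add(r[0],(x0,y0));bx=cv2.boxPoints(r)+[x0,y0]
    print(nm,c,r[1],[atz(ray(b,q),.106) for q in bx],atz(ray(b,c),.106))
k=(g[255:355,460:520]<70).astype(np.uint8);cs=max(cv2.findContours(k,0,2)[0],key=cv2.contourArea);r=cv2.minAreaRect(cs);print("rack",r,[atz(ray(b,q),.085) for q in cv2.boxPoints(r)+[460,255]])
k=(cv2.GaussianBlur(g,(3,3),0)[270:315,205:255]<85).astype(np.uint8);cs=max(cv2.findContours(k,0,2)[0],key=cv2.contourArea);r=cv2.minAreaRect(cv2.convexHull(cs));print("holder",r,[atz(ray(b,q),.1) for q in cv2.boxPoints(r)+[205,270]])
print(bot.get_obs()["t"])
```

```text
sock [350.79 297.  ] 19 [0.5125 0.0052 0.1034] [1.3 1.3]
rod [222.5 286. ] 56 [0.5284 0.2608 0.1887] [1.9 1.9]
p1 [506.56 328.33] 57 [ 0.4405 -0.3064  0.1327] [1.1 1.1]
p2 [499.89 299.02] 61 [ 0.4995 -0.2967  0.1384] [1.4 1.4]
p3 [488.86 271.98] 58 [ 0.5581 -0.2855  0.1233] [1.4 1.4]
stand [345.7739 281.5038] (56.61244583129883, 61.55033493041992) [array([0.5861, 0.0964, 0.106 ]), array([ 0.6252, -0.0316,  0.106 ]), array([ 0.5074, -0.0632,  0.106 ]), array([0.4702, 0.0619, 0.106 ])] [0.5464 0.016  0.106 ]
rack ((16.535259246826172, 51.598480224609375), (89.19638061523438, 11.97188949584961), 70.30137634277344) [array([ 0.5783, -0.2284,  0.085 ]), array([ 0.5869, -0.2539,  0.085 ]), array([ 0.4049, -0.302 ,  0.085 ]), array([ 0.397 , -0.2774,  0.085 ])]
holder ((27.52191734313965, 24.29178237915039), (27.898494720458984, 29.2593994140625), 6.009006023406982) [array([0.4965, 0.2908, 0.1   ]), array([0.5589, 0.2858, 0.1   ]), array([0.5515, 0.2259, 0.1   ]), array([0.4893, 0.2317, 0.1   ])]
1.6
```

>>> jog_arm --pt "0 0 -0.05 -20 -10 -69 50" --pt "0 0 -0.2208 -230 -150 -69 50" --pt "0 0 -0.2208 -458.5 -304.8 -69 50" --pt "0 0 -0.2208 -458.5 -304.8 -69 50" --pt "0 0 -0.2208 -458.5 -304.8 -69 50" --pt "0 0 -0.2208 -458.5 -304.8 -69 50" --pt "0 0 -0.2208 -458.5 -304.8 -69 50" --pt "0 0 -0.2208 -458.5 -304.8 -69 50" --pt "0 0 -0.2208 -458.5 -304.8 -69 50" --pt "0 0 -0.2208 -458.5 -304.8 -69 50" --grip_force 30

```text
t: 2.85
eef_pos: [0.5309, 0.2569, 0.3007]
tool_rot: [0.001, 0.003, 1.0, -0.0]
contact_force: [0.2, 0.5, 0.1]
gripper_width: 0.584
grasp_force: 0.0
```

>>> jog_arm --pt "0 0 0 0 0 0 50" --pt "0 0 0 0 0 50 50" --pt "0 0 0 0 0 90 50" --pt "0 0 0 0 0 120 50" --pt "0 0 0 0 0 140 50" --pt "0 0 0 0 0 150 50" --pt "0 0 0 0 0 150 50"

```text
t: 3.72
eef_pos: [0.5278, 0.2616, 0.1501]
tool_rot: [-0.0, -0.001, 1.0, -0.0]
contact_force: [1.0, 0.8, 0.2]
gripper_width: 0.585
grasp_force: 0.0
```

Run:
```python
from h import *
from crops import *
a=bot.read_camera("scene");b=bot.read_camera("top");save(a,"s1.png");save(b,"t1.png")
cv2.imwrite("pics/c2.png",np.hstack([crop("pics/s1.png",(350,180),64,6),crop("pics/t1.png",(228,285),64,6)]))
```

```text
(no output)
```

View pics/c2.png

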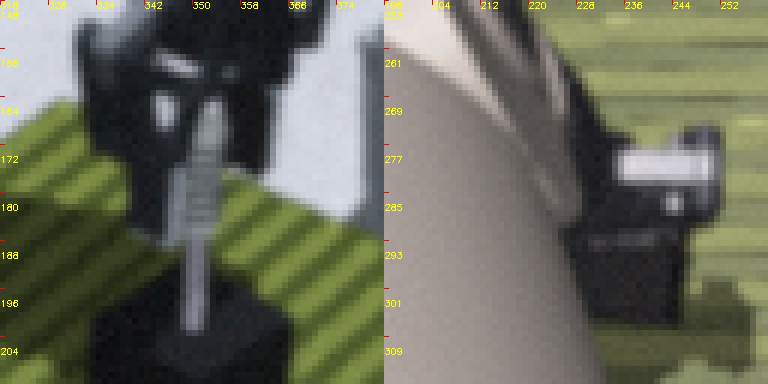

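The rod's handle (scene crop about (351,170–187)) stands between the open fingers, with the rod running down into the holder. I'll close on it.

>>> jog_arm --pt "0 0 0 0 0 0 8" --pt "0 0 0 0 0 0 8" --pt "0 0 0 0 0 0 8" --pt "0 0 0 0 0 0 8" --pt "0 0 0 0 0 0 8" --pt "0 0 0 0 0 0 8" --grip_force 40

```text
t: 4.58
eef_pos: [0.5289, 0.261, 0.151]
tool_rot: [0.001, 0.0, 1.0, 0.0]
contact_force: [-0.2, -0.9, 6.1]
gripper_width: 0.177
grasp_force: 38.9
```

>>> jog_arm --pt "0 0 0 0 0 -10 8" --pt "0 0 0 0 0 -30 8" --pt "0 0 0 0 0 -60 8" --pt "0 0 0 0 0 -90 8" --pt "0 0 0 0 0 -90 8" --pt "0 0 0 7.7 -125 -90 8" --pt "0 0 0 15.7 -255.3 -90 8" --pt "0 0 0 15.7 -255.3 -90 8" --pt "0 0 0 15.7 -255.3 -90 8" --pt "0 0 0 15.7 -255.3 -90 8"

```text
t: 5.82
eef_pos: [0.5113, -0.0001, 0.2396]
tool_rot: [-0.001, 0.004, 1.0, -0.001]
contact_force: [-0.6, 0.9, -0.8]
gripper_width: 0.175
grasp_force: 39.2
```

>>> jog_arm --pt "0 0 0 0 0 0 8" --pt "0 0 0 0 0 10 8" --pt "0 0 0 0 0 25 8" --pt "0 0 0 0 0 35 8" --pt "0 0 0 0 0 38 8" --pt "0 0 0 0 0 38 8"

```text
t: 6.58
eef_pos: [0.5127, 0.0056, 0.202]
tool_rot: [-0.0, -0.0, 1.0, -0.0]
contact_force: [-0.1, -0.4, 0.0]
gripper_width: 0.178
grasp_force: 39.2
```

Run:
```python
from h import *
from crops import *
a=bot.read_camera("scene");b=bot.read_camera("top");save(a,"s2.png");save(b,"t2.png")
cv2.imwrite("pics/c3.png",np.hstack([crop("pics/s2.png",(272,240),64,6),crop("pics/t2.png",(348,290),64,6)]))
o=bot.get_obs();print(o["eef_pos"],o["contact_force"],o["tool_rot"])
```

```text
[0.51302433 0.00551378 0.20259082] [-0.05808437 -0.34301556 -0.64161943] [3.12804307e-04 2.96068323e-05 9.99999949e-01 5.47625441e-05]
```

View pics/c3.png

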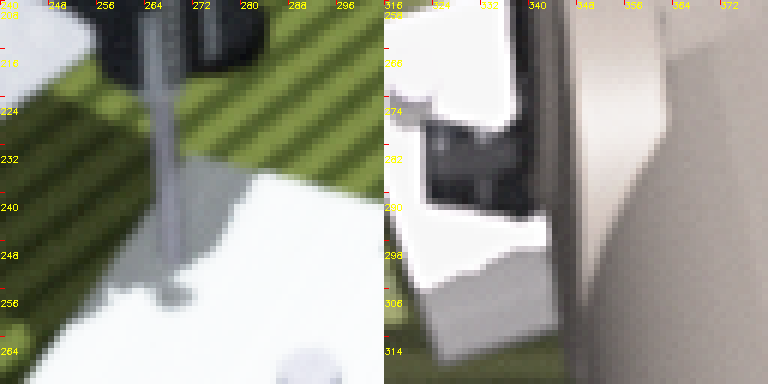

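>>> jog_arm --pt "0 0 0 0 0 6 8" --pt "0 0 0 0 0 11 8" --pt "0 0 0 0 0 14 8" --pt "0 0 0 0 0 16 8" --pt "0 0 0 0 0 17 8" --pt "0 0 0 0 0 18 8"

```text
t: 7.42
eef_pos: [0.5128, 0.0055, 0.1843]
tool_rot: [0.0, 0.0, 1.0, 0.0]
contact_force: [0.2, -0.7, -0.3]
gripper_width: 0.174
grasp_force: 39.2
```

>>> jog_arm --pt "0 0 0 0 0 2 8" --pt "0 0 0 0 0 4 8" --pt "0 0 0 0 0 7 8" --pt "0 0 0 0 0 10 8" --pt "0 0 0 0 0 13 8" --pt "0 0 0 0 0 14 8" --pt "0 0 0 0 0 14.5 8"

```text
t: 8.3
eef_pos: [0.5127, 0.0055, 0.1697]
tool_rot: [-0.0, 0.0, 1.0, -0.0]
contact_force: [0.7, 0.5, -1.2]
gripper_width: 0.176
grasp_force: 39.2
```

>>> jog_arm --pt "0 0 0 0 0 0.5 8" --pt "0 0 0 0 0 1 8" --pt "0 0 0 0 0 1.5 8" --pt "0 0 0 0 0 2 8" --pt "0 0 0 0 0 2.5 8" --pt "0 0 0 0 0 3 8"

```text
t: 9.05
eef_pos: [0.5128, 0.0055, 0.1668]
tool_rot: [0.0, -0.0, 1.0, 0.0]
contact_force: [0.9, 1.6, -1.2]
gripper_width: 0.177
grasp_force: 39.2
```

>>> jog_arm --pt "0 0 0 0 0 0.4 8" --pt "0 0 0 0 0 0.8 8" --pt "0 0 0 0 0 1.2 8" --pt "0 0 0 0 0 1.2 8"

```text
t: 9.55
eef_pos: [0.5127, 0.0055, 0.1656]
tool_rot: [-0.0, 0.0, 1.0, 0.0]
contact_force: [-0.3, -0.0, -0.1]
gripper_width: 0.174
grasp_force: 39.2
```

>>> jog_arm --pt "0 0 0 0 0 0.4 8" --pt "0 0 0 0 0 0.8 8" --pt "0 0 0 0 0 0.8 8"

```text
t: 9.93
eef_pos: [0.5127, 0.0055, 0.1647]
tool_rot: [-0.0, 0.0, 1.0, -0.0]
contact_force: [-0.2, -0.3, -1.6]
gripper_width: 0.176
grasp_force: 39.2
```

>>> jog_arm --pt "0 0 0 0 0 1 8" --pt "0 0 0 0 0 2 8" --pt "0 0 0 0 0 3 8" --pt "0 0 0 0 0 3.6 8" --pt "0 0 0 0 0 4.1 8" --pt "0 0 0 0 0 4.5 8" --pt "0 0 0 0 0 4.8 8"

```text
t: 10.8
eef_pos: [0.5127, 0.0055, 0.16]
tool_rot: [0.0, 0.0, 1.0, 0.0]
contact_force: [-0.2, 0.2, -1.2]
gripper_width: 0.174
grasp_force: 39.2
```

>>> jog_arm --pt "0 0 0 0 0 0.3 8" --pt "0 0 0 0 0 0.6 8" --pt "0 0 0 0 0 0.9 8" --pt "0 0 0 0 0 0.9 8"

```text
t: 11.3
eef_pos: [0.5127, 0.0055, 0.1591]
tool_rot: [-0.0, 0.0, 1.0, 0.0]
contact_force: [-0.9, -0.4, -1.3]
gripper_width: 0.176
grasp_force: 39.2
```

>>> jog_arm --pt "0 0 0 0 0 0.3 8" --pt "0 0 0 0 0 0.6 8" --pt "0 0 0 0 0 0.9 8" --pt "0 0 0 0 0 0.9 8"

```text
t: 11.8
eef_pos: [0.5127, 0.0055, 0.1582]
tool_rot: [-0.0, -0.0, 1.0, 0.0]
contact_force: [0.1, 0.1, -0.5]
gripper_width: 0.175
grasp_force: 39.2
```

>>> jog_arm --pt "0 0 0 0 0 0.3 8" --pt "0 0 0 0 0 0.6 8" --pt "0 0 0 0 0 0.9 8" --pt "0 0 0 0 0 1.2 8" --pt "0 0 0 0 0 1.2 8"

```text
t: 12.42
eef_pos: [0.5127, 0.0055, 0.157]
tool_rot: [-0.0, 0.0, 1.0, 0.0]
contact_force: [-0.5, 0.0, -2.3]
gripper_width: 0.177
grasp_force: 39.2
```

>>> jog_arm --pt "0 0 0 0 0 1 8" --pt "0 0 0 0 0 2 8" --pt "0 0 0 0 0 3 8" --pt "0 0 0 0 0 3.6 8" --pt "0 0 0 0 0 4 8" --pt "0 0 0 0 0 4.3 8" --pt "0 0 0 0 0 4.6 8"

```text
t: 13.3
eef_pos: [0.5127, 0.0055, 0.1524]
tool_rot: [0.0, -0.0, 1.0, 0.0]
contact_force: [-0.6, 1.0, 0.2]
gripper_width: 0.176
grasp_force: 39.2
```

>>> jog_arm --pt "0 0 0 0 0 0.3 8" --pt "0 0 0 0 0 0.6 8" --pt "0 0 0 0 0 0.9 8" --pt "0 0 0 0 0 0.9 8"

```text
t: 13.8
eef_pos: [0.5127, 0.0055, 0.1515]
tool_rot: [-0.0, 0.0, 1.0, 0.0]
contact_force: [-0.0, -0.5, -0.2]
gripper_width: 0.177
grasp_force: 39.2
```

>>> jog_arm --pt "0 0 0 0 0 0.2 8" --pt "0 0 0 0 0 0.4 8" --pt "0 0 0 0 0 0.6 8" --pt "0 0 0 0 0 0.6 8"

```text
t: 14.3
eef_pos: [0.5128, 0.0055, 0.151]
tool_rot: [0.0, -0.0, 1.0, 0.0]
contact_force: [-0.3, 0.4, 1.6]
gripper_width: 0.172
grasp_force: 39.2
```

>>> jog_arm --pt "0 0 0 0 0 0.2 8" --pt "0 0 0 0 0 0.4 8" --pt "0 0 0 0 0 0.4 8"

```text
t: 14.68
eef_pos: [0.513, 0.0055, 0.1509]
tool_rot: [0.0, 0.0, 1.0, 0.0]
contact_force: [-0.9, 0.3, 6.2]
gripper_width: 0.177
grasp_force: 39.5
```

>>> jog_arm --pt "0 0 0 0 0 0.1 8" --pt "0 0 0 0 0 0.1 8" --pt "0 0 0 0 0 0.1 8" --pt "0 0 0 0 0 0.1 8" --pt "0 0 0 0 0 0.1 8" --pt "0 0 0 0 0 0.1 8"

```text
t: 15.42
eef_pos: [0.5131, 0.0055, 0.1509]
tool_rot: [0.0, 0.0, 1.0, 0.0]
contact_force: [-1.5, -0.1, 5.8]
gripper_width: 0.176
grasp_force: 39.6
```

>>> jog_arm --pt "0 0 0 0 0 -5 8" --pt "0 0 0 0 0 -20 8" --pt "0 0 0 0 0 -50 8" --pt "0 0 0 0 0 -90 8" --pt "0 0 0 0 0 -90 8" --pt "0 0 0 -8 120 -90 8" --pt "0 0 0 -15.7 255.3 -90 8" --pt "0 0 0 -15.7 255.3 -90 8" --pt "0 0 0 -15.7 255.3 -90 8" --pt "0 0 0 -15.7 255.3 -90 8"

```text
t: 16.68
eef_pos: [0.5267, 0.2671, 0.2396]
tool_rot: [-0.001, -0.004, 1.0, 0.001]
contact_force: [-0.2, -0.5, -0.4]
gripper_width: 0.173
grasp_force: 39.4
```

>>> jog_arm --pt "0 0 0 0 0 0 8" --pt "0 0 0 0 0 20 8" --pt "0 0 0 0 0 40 8" --pt "0 0 0 0 0 50 8" --pt "0 0 0 0 0 50 8"

```text
t: 17.3
eef_pos: [0.5283, 0.2593, 0.19]
tool_rot: [-0.001, 0.001, 1.0, -0.001]
contact_force: [-0.1, 0.4, -0.2]
gripper_width: 0.177
grasp_force: 39.4
```

>>> jog_arm --pt "0 0 0 0 0 4 8" --pt "0 0 0 0 0 9 8" --pt "0 0 0 0 0 12 8" --pt "0 0 0 0 0 16 8" --pt "0 0 0 0 0 24 8" --pt "0 0 0 0 0 32 8" --pt "0 0 0 0 0 36 8" --pt "0 0 0 0 0 38 8" --pt "0 0 0 0 0 38.8 8" --pt "0 0 0 0 0 39.2 8"

```text
t: 18.55
eef_pos: [0.5286, 0.2609, 0.1514]
tool_rot: [0.0, 0.0, 1.0, 0.0]
contact_force: [0.0, 0.1, -0.8]
gripper_width: 0.178
grasp_force: 39.4
```

>>> jog_arm --pt "0 0 0 0 0 0.3 8" --pt "0 0 0 0 0 0.3 20" --pt "0 0 0 0 0 0.3 35" --pt "0 0 0 0 0 0.3 50" --pt "0 0 0 0 0 0.3 50" --pt "0 0 0 0 0 -20 50" --pt "0 0 0 0 0 -60 50" --pt "0 0 0 0 0 -110 50" --pt "0 0 0 0 0 -110 50"

```text
t: 19.68
eef_pos: [0.5307, 0.2618, 0.2656]
tool_rot: [0.003, 0.0, 1.0, 0.002]
contact_force: [0.2, -0.2, 0.6]
gripper_width: 0.587
grasp_force: 0.0
```

>>> jog_arm --pt "0 0 0 10 -100 -10 50" --pt "0 0 0 20 -300 -10 50" --pt "0 0 0 28.9 -557.5 -10 50" --pt "0 0 0 28.9 -557.5 -10 50" --pt "0 0 0 28.9 -557.5 -10 50" --pt "0 0 0 28.9 -557.5 -10 50" --pt "0 0 0 28.9 -557.5 -10 50" --pt "0 0 0 28.9 -557.5 -10 50" --pt "0 0 0 28.9 -557.5 -10 50" --pt "0 0 0 28.9 -557.5 -10 50"

```text
t: 20.92
eef_pos: [0.497, -0.3022, 0.2705]
tool_rot: [-0.001, 0.004, 1.0, -0.001]
contact_force: [-0.2, 0.5, 0.3]
gripper_width: 0.588
grasp_force: 0.0
```

Run:
```python
from h import *
from crops import *
a=bot.read_camera("scene");b=bot.read_camera("top");save(a,"s3.png");save(b,"t3.png")
cv2.imwrite("pics/c4.png",np.hstack([crop("pics/s3.png",(352,190),64,6),crop("pics/t3.png",(228,285),64,6)]))
g=cv2.cvtColor(b["pixels"],cv2.COLOR_RGB2GRAY)[276:297,212:233];m=g>215;yy,xx=np.mgrid[276:297,212:233];print(xx[m].mean(),yy[m].mean(),m.sum())
print(bot.get_obs()["eef_pos"],bot.get_obs()["tool_rot"])
```

```text
222.56363636363636 286.03636363636366 55
[ 0.49892063 -0.29673565  0.27012967] [-8.17631767e-04  7.54541076e-04  9.99999320e-01  3.48176962e-04]
```

View pics/c4.png

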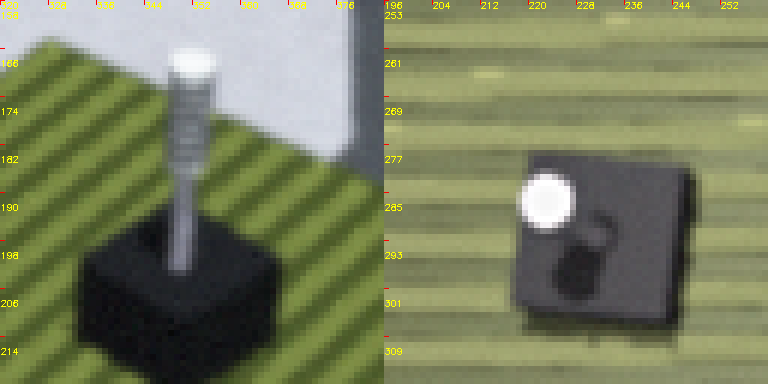

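The rod stands upright in its holder, with its top at (222.5, 286) exactly as before. The depth read 36 mm, so I need the long post, which is the middle one in the rack.

>>> jog_arm --pt "0 0 0 0 0 40 50" --pt "0 0 0 0 0 90 50" --pt "0 0 0 0 0 125 50" --pt "0 0 0 0 0 145 50" --pt "0 0 0 0 0 155.5 50" --pt "0 0 0 0 0 155.5 50" --pt "0 0 0 0 0 155.5 30" --pt "0 0 0 0 0 155.5 26" --pt "0 0 0 0 0 155.5 24"

```text
t: 22.15
eef_pos: [0.4998, -0.2968, 0.1163]
tool_rot: [0.0, 0.0, 1.0, -0.0]
contact_force: [-0.2, -0.5, -0.1]
gripper_width: 0.28
grasp_force: 0.0
```

>>> jog_arm --pt "0 0 0 0 0 0 18" --pt "0 0 0 0 0 0 12" --pt "0 0 0 0 0 0 12" --pt "0 0 0 0 0 0 12" --pt "0 0 0 0 0 0 12" --grip_force 40

```text
t: 22.78
eef_pos: [0.5, -0.2969, 0.1162]
tool_rot: [0.001, 0.0, 1.0, -0.0]
contact_force: [0.0, -0.2, 6.5]
gripper_width: 0.214
grasp_force: 39.0
```

>>> jog_arm --pt "0 0 0 0 0 -5 12" --pt "0 0 0 0 0 -20 12" --pt "0 0 0 0 0 -50 12" --pt "0 0 0 0 0 -85 12" --pt "0 0 0 0 0 -85 12" --pt "0 0 0 -6 120 -85 12" --pt "0 0 0 -13.2 302.2 -85 12" --pt "0 0 0 -13.2 302.2 -85 12" --pt "0 0 0 -13.2 302.2 -85 12" --pt "0 0 0 -13.2 302.2 -85 12"

```text
t: 24.02
eef_pos: [0.512, 0.0081, 0.2005]
tool_rot: [-0.0, -0.001, 1.0, 0.0]
contact_force: [0.6, -0.1, -1.3]
gripper_width: 0.219
grasp_force: 39.3
```

>>> jog_arm --pt "0 0 0 0 0 0 12" --pt "0 0 0 0 0 0 12" --pt "0 0 0 0 0 15 12" --pt "0 0 0 0 0 30 12" --pt "0 0 0 0 0 36 12" --pt "0 0 0 0 0 36 12"

```text
t: 24.78
eef_pos: [0.5123, 0.0051, 0.1639]
tool_rot: [-0.001, 0.0, 1.0, -0.0]
contact_force: [0.0, -0.2, -0.0]
gripper_width: 0.217
grasp_force: 39.3
```

Run:
```python
from h import *
from crops import *
a=bot.read_camera("scene");b=bot.read_camera("top");save(a,"s4.png");save(b,"t4.png")
cv2.imwrite("pics/c5.png",np.hstack([crop("pics/s4.png",(270,245),48,8),crop("pics/t4.png",(498,300),96,4)]))
o=bot.get_obs();print(o["eef_pos"],o["contact_force"],o["tool_rot"])
T=np.array(a["T"]);K=a["camera_matrix"]
for z in(.106,.119):
    c=T[:3,:3].T@(np.array([*o["eef_pos"][:2],z])-T[:3,3]);print(z,(K@c/c[2])[:2])
```

```text
[0.51295127 0.00533895 0.16478758] [-0.627614    0.42105013 -0.48232029] [ 1.06991318e-04  1.51891889e-04  9.99999982e-01 -2.74652790e-05]
0.106 [269.58023074 256.0746328 ]
0.119 [269.21377227 251.34210122]
```

View pics/c5.png

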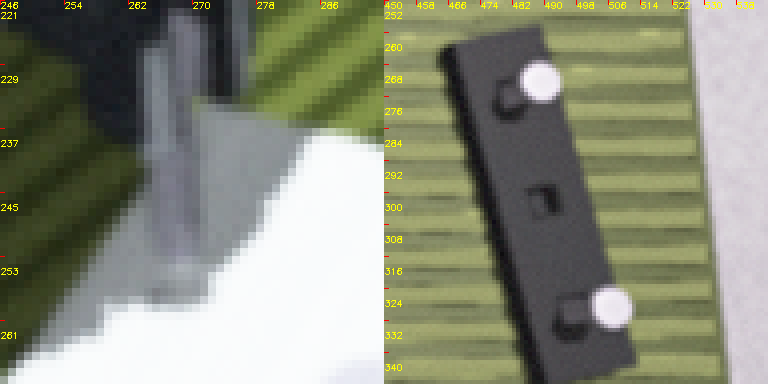

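The post hangs just above the socket (foot near (267.7, 253), mouth near (268, 257)). The other two posts remain in the rack. Lowering slowly.

>>> jog_arm --pt "0 0 0 0 0 4 12" --pt "0 0 0 0 0 8 12" --pt "0 0 0 0 0 11 12" --pt "0 0 0 0 0 12 12" --pt "0 0 0 0 0 12.7 12" --pt "0 0 0 0 0 13.3 12" --pt "0 0 0 0 0 13.6 12"

```text
t: 25.75
eef_pos: [0.5128, 0.0055, 0.1511]
tool_rot: [0.0, 0.0, 1.0, 0.0]
contact_force: [-0.8, -0.1, -1.0]
gripper_width: 0.214
grasp_force: 39.3
```

>>> jog_arm --pt "0 0 0 0 0 0.3 12" --pt "0 0 0 0 0 0.6 12" --pt "0 0 0 0 0 0.8 12"

```text
t: 26.12
eef_pos: [0.5127, 0.0055, 0.1503]
tool_rot: [-0.0, 0.0, 1.0, 0.0]
contact_force: [-0.4, 0.0, -1.2]
gripper_width: 0.214
grasp_force: 39.3
```

>>> jog_arm --pt "0 0 0 0 0 0.3 12" --pt "0 0 0 0 0 0.6 12" --pt "0 0 0 0 0 0.9 12" --pt "0 0 0 0 0 1 12"

```text
t: 26.62
eef_pos: [0.5127, 0.0055, 0.1493]
tool_rot: [-0.0, 0.0, 1.0, 0.0]
contact_force: [-0.1, 0.9, -0.3]
gripper_width: 0.213
grasp_force: 39.3
```

>>> jog_arm --pt "0 0 0 0 0 0.3 12" --pt "0 0 0 0 0 0.6 12" --pt "0 0 0 0 0 0.9 12" --pt "0 0 0 0 0 1 12"

```text
t: 27.12
eef_pos: [0.5127, 0.0055, 0.1483]
tool_rot: [-0.0, 0.0, 1.0, 0.0]
contact_force: [0.2, -0.4, -0.8]
gripper_width: 0.213
grasp_force: 39.3
```

>>> jog_arm --pt "0 0 0 0 0 0.5 12" --pt "0 0 0 0 0 1 12" --pt "0 0 0 0 0 1.5 12" --pt "0 0 0 0 0 2 12" --pt "0 0 0 0 0 2.5 12" --pt "0 0 0 0 0 3 12"

```text
t: 27.88
eef_pos: [0.5127, 0.0055, 0.1453]
tool_rot: [0.0, 0.0, 1.0, 0.0]
contact_force: [0.6, -1.6, -0.9]
gripper_width: 0.218
grasp_force: 39.3
```

>>> jog_arm --pt "0 0 0 0 0 1 12" --pt "0 0 0 0 0 2 12" --pt "0 0 0 0 0 3 12" --pt "0 0 0 0 0 4 12" --pt "0 0 0 0 0 5 12" --pt "0 0 0 0 0 6 12" --pt "0 0 0 0 0 7 12" --pt "0 0 0 0 0 8 12"

```text
t: 28.88
eef_pos: [0.5127, 0.0055, 0.1372]
tool_rot: [0.0, 0.0, 1.0, 0.0]
contact_force: [-0.1, -0.4, -0.4]
gripper_width: 0.217
grasp_force: 39.3
```

>>> jog_arm --pt "0 0 0 0 0 1 12" --pt "0 0 0 0 0 2 12" --pt "0 0 0 0 0 3 12" --pt "0 0 0 0 0 4 12" --pt "0 0 0 0 0 5 12" --pt "0 0 0 0 0 6 12" --pt "0 0 0 0 0 7 12" --pt "0 0 0 0 0 8 12" --pt "0 0 0 0 0 9 12" --pt "0 0 0 0 0 10 12"

```text
t: 30.12
eef_pos: [0.5127, 0.0055, 0.1272]
tool_rot: [0.0, -0.0, 1.0, 0.0]
contact_force: [-0.1, 0.4, 0.2]
gripper_width: 0.214
grasp_force: 39.3
```

>>> jog_arm --pt "0 0 0 0 0 1 12" --pt "0 0 0 0 0 2 12" --pt "0 0 0 0 0 3 12" --pt "0 0 0 0 0 4 12" --pt "0 0 0 0 0 5 12" --pt "0 0 0 0 0 6 12" --pt "0 0 0 0 0 7 12" --pt "0 0 0 0 0 8 12" --pt "0 0 0 0 0 8.7 12" --pt "0 0 0 0 0 9.2 12"

```text
t: 31.38
eef_pos: [0.5127, 0.0055, 0.118]
tool_rot: [-0.0, -0.0, 1.0, 0.0]
contact_force: [-0.0, 0.4, -1.3]
gripper_width: 0.218
grasp_force: 39.3
```

>>> jog_arm --pt "0 0 0 0 0 0.3 12" --pt "0 0 0 0 0 0.6 12" --pt "0 0 0 0 0 0.9 12" --pt "0 0 0 0 0 1.2 12" --pt "0 0 0 0 0 1.2 12"

```text
t: 32.0
eef_pos: [0.5127, 0.0055, 0.1169]
tool_rot: [-0.0, 0.0, 1.0, -0.0]
contact_force: [0.6, 1.0, -0.1]
gripper_width: 0.215
grasp_force: 39.3
```

>>> jog_arm --pt "0 0 0 0 0 0.2 12" --pt "0 0 0 0 0 0.4 12" --pt "0 0 0 0 0 0.6 12" --pt "0 0 0 0 0 0.6 12"

```text
t: 32.5
eef_pos: [0.5128, 0.0055, 0.1163]
tool_rot: [0.0, 0.0, 1.0, 0.0]
contact_force: [0.3, 0.2, -0.1]
gripper_width: 0.216
grasp_force: 39.3
```

>>> jog_arm --pt "0 0 0 0 0 0.2 12" --pt "0 0 0 0 0 0.4 12" --pt "0 0 0 0 0 0.4 12"

```text
t: 32.88
eef_pos: [0.5131, 0.0055, 0.1162]
tool_rot: [0.0, 0.0, 1.0, 0.0]
contact_force: [-0.4, -0.2, 2.8]
gripper_width: 0.216
grasp_force: 39.6
```

>>> jog_arm --pt "0 0 0 0 0 0.2 12" --pt "0 0 0 0 0 0.3 12" --pt "0 0 0 0 0 0.3 12"

```text
t: 33.25
eef_pos: [0.5133, 0.0055, 0.1161]
tool_rot: [0.001, 0.0, 1.0, 0.0]
contact_force: [-1.3, -1.0, 6.4]
gripper_width: 0.214
grasp_force: 39.8
```

>>> jog_arm --pt "0 0 0 0 0 -0.3 12" --pt "0 0 0 0 0 -0.3 22" --pt "0 0 0 0 0 -0.3 30" --pt "0 0 0 0 0 -0.3 40" --pt "0 0 0 0 0 -0.3 40" --pt "0 0 0 0 0 -10 40" --pt "0 0 0 0 0 -40 40" --pt "0 0 0 0 0 -90 40" --pt "0 0 0 0 0 -150 40" --pt "0 0 0 0 0 -150 40"

```text
t: 34.5
eef_pos: [0.5157, 0.0054, 0.2709]
tool_rot: [0.005, 0.0, 1.0, 0.001]
contact_force: [0.1, 0.4, -0.2]
gripper_width: 0.469
grasp_force: 0.0
```

>>> jog_arm --pt "0 0 0 0 100 0 40" --pt "0 0 0 0 220 0 40" --pt "0 0 0 0 220 0 40" --pt "0 0 0 0 220 0 40" --pt "0 0 0 0 220 0 40" --pt "0 0 0 0 220 0 40" --pt "0 0 0 0 220 0 40"

```text
t: 35.38
eef_pos: [0.5129, 0.2237, 0.2656]
tool_rot: [-0.0, 0.001, 1.0, -0.0]
contact_force: [-0.6, -0.3, -0.2]
gripper_width: 0.467
grasp_force: 0.0
```

Run:
```python
from h import *
from crops import *
a=bot.read_camera("scene");b=bot.read_camera("top");save(a,"s5.png");save(b,"t5.png")
cv2.imwrite("pics/c6.png",np.vstack([np.hstack([crop("pics/s5.png",(285,260),96,3),crop("pics/t5.png",(346,285),96,3)]),cv2.resize(cv2.imread("pics/s5.png"),(576,432))]))
for f in("post_long_top",):
  for p in(a,b):print([(q["xy"],q["score"])for q in bot.tip_of(f,p)[:3]])
```

```text
[([267.8, 242.4], 0.64), ([163.1, 363.3], 0.49)]
[([352.7, 293.8], 0.57)]
```

View pics/c6.png

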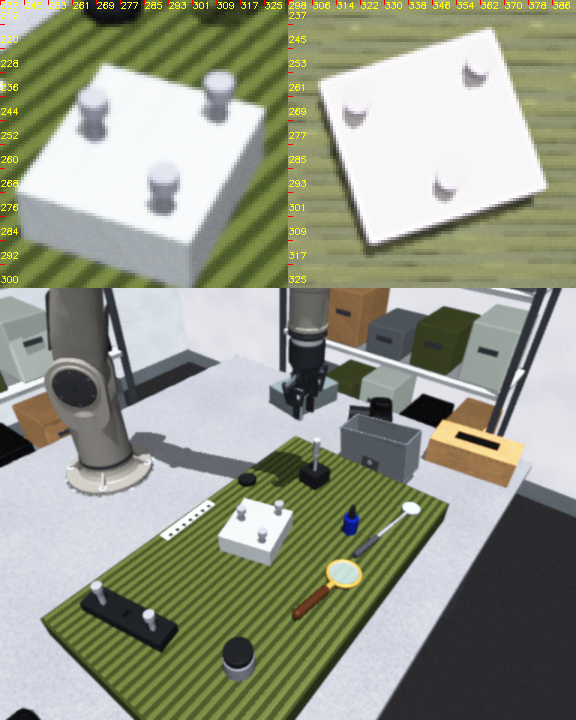

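The three posts stand upright and look level, with the new one's top at about (268, 242) in the scene view. The rod is in its holder, the other two posts are in the rack, and the gripper is clear.

```bash
python3 -c "
from station import bot
print(bot.hand_in())"
```

```text
the job is handed in; nothing more can be done
None
```

The job is handed in: the rod found the socket 36 mm deep and is back in its holder, and the long post is fully home and released, with contact forces around 6 N at the end of each pressing move.

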